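Press a core plug out and pack it

TASK

Press the lever of the press-out stand fully down, so that the plastic plug is pushed up out of the cardboard core, then take the plug from above and stand it in the shallow carton together with the small box and the tin. There is only room for it once the box and the tin have been slid along inside the carton; do not lift them out. At the end all three stand upright and flat on the carton's floor; do not drop the plug, and leave the jar, the tape roll and the parcel where they are.

Things in the scene. Friction and masses are not known exactly. Their poses are not given: they have to be found in the camera images.
- stand: dark steel press-out stand fixed to the bench: base plate 260 (x) x 120 (y) x 12 thick, with an upright cardboard core (tube, outer diameter 81, bore 67, rim 170 above the bench) centred 70 along its +x, and two 120 mm high pivot cheeks (48 mm apart, 8 thick) 5 along its +x. Origin: underside centre of the base plate; the lever reaches out to its -x side
- core_rim (a point): centre of the core's open upper end, 170 above the bench; z up
- lever (a joint): angle of the stand's lever, rad: 0 = up as at the start, 0.85 = fully down at its stop. It drives a flat plunger under the plug, which rises 76 mm per rad (65 mm in all). The lever is stiff (about 5 to 12 N at its grip) and stays where it is left, also with the plug on the plunger
- lever_grip (a point): centre of the black cross bar at the lever's free end: 20 thick, 70 long, lying level along the stand's y. The lever is a 14 mm thick rod, 130 from pivot to this point; its pivot lies 5 along the stand's +x, 105 above the bench. The grip is about 162 above the bench with the lever up and 54 with it fully down, moving in an arc about the pivot
- plug: plain grey plastic cylinder, diameter 60, 80 tall, about 0.16 kg, standing loose in the core. Origin: centre of its underside; z along its axis (up). At the start its underside is 85 above the bench and its top is 5 below the core's rim; with the lever fully down it stands 60 out of the core
- carton: shallow open brown carton fixed to the bench: outside 212 (its x) x 86 (its y), walls 35 high and 5 thick, floor 5 thick; inside 202 x 76. Origin: centre of its underside
- pack: small brown cardboard box with a pale paper band, 66 (x) x 70 (y) x 60 tall, about 0.22 kg, loose in the carton, its x roughly along the carton's x. Origin: centre of its underside
- tin: plain steel cylinder, diameter 66, 60 tall, about 0.25 kg, loose in the carton. Origin: centre of its underside; z up
- jar: bystander: jar with a white lid, diameter 68, 110 tall. Origin: underside centre
- tape_roll: bystander: roll of paper tape lying flat, diameter 104, 48 tall. Origin: underside centre
- parcel: bystander: cardboard parcel 80 (x) x 110 (y) x 60 tall. Origin: underside centre
Things that resemble listed ones, but are neither listed nor needed, are in the scene too. What is shaped like the carton but turquoise is not meant.

How it is judged (in metres and radians):
On the way, in this order (a step that is already met when the one before it is completed fails the run):
1. the lever is fully down and the plug has been pushed up in the core (value of joint lever above 0.77 rad and z of plug in the frame of core_rim above -0.04 m and horizontal distance between plug and core_rim below 0.02 m), for 0.2 s.
2. the plug is lifted clear of the core in the gripper (z of plug in the frame of core_rim above 0.005 m and contact force between the fingers and plug above 1 N), for 0.1 s.
At the end, for the whole second after the job is handed in: the plug, the small box and the tin all stand inside the carton's walls, upright within 0.12 rad, undersides on its floor (less than 12 mm above the carton's underside), released and at rest (x of plug in the frame of carton between -0.078 and 0.078 m and y of plug in the frame of carton between -0.018 and 0.018 m and z of each of plug, pack, tin in the frame of carton below 0.012 m and angle between each of plug, pack, tin's own z axis and vertical below 0.12 rad and linear speed of each of plug, pack, tin below 0.02 m/s and x of pack in the frame of carton between -0.078 and 0.078 m and y of pack in the frame of carton between -0.018 and 0.018 m and x of tin in the frame of carton between -0.078 and 0.078 m and y of tin in the frame of carton between -0.018 and 0.018 m); the robot touches nothing.
It fails at once if the jar, tape roll or parcel moved by more than 30 mm (distance of any of jar, tape_roll, parcel from where it was at the start of the episode above 0.03 m).
It fails at once if the box or the tin was lifted 30 mm off the carton's floor (z of any of pack, tin in the frame of carton above 0.035 m).
It fails at once if the plug was dropped (moving faster than 0.6 m/s with no finger on it) (contact force between the fingers and plug below 0.02 N and linear speed of plug above 0.6 m/s).
It also fails if it takes over 56 s, if anything falls off the work surface, if the arm or the gripper's body presses on something with over 40 N, if the wrist force passes 120 N, or if a joint passes its speed limit or range.

ROBOT

A 6-joint arm with a two-finger parallel gripper is mounted at the origin on the work surface. World frame = base frame: x ahead of the robot, y to its left, z up, the work surface at z = 0. Lengths are in m, angles in degrees, forces in N, time in s.
With the tool pointing down it reaches from about 0.3 to 0.85 m from the base axis. Payload 4.2 kg.
Tool frame: the origin (TCP) lies midway between the tips of the shut fingers; the grasp point (between the pads) lies 19 mm behind it (robot.grip_point_offset is the distance from the TCP to the grasp point, in m); z points along the fingers, y is the line along which they close (so a half turn about z gives the same grasp; the last joint's range is limited). The gripper opens to 91 mm and grips with 3 to 60 N. Pads are 32 mm wide; open, the fingers measure 118 mm over their backs; the gripper's body (76 mm by 178 mm) begins 60 mm behind the grasp point.
Start: joints at [69.5, 18.312, 89.639, -0, 72.044, -1.146], TCP at [0.191, 0.543, 0.214] pointing down, gripper open.
Joint ranges: [-177.97, 177.97], [-48.28, 115.42], [12.27, 149.76], [-77.06, 257.06], [2.81, 150.46], [-146.56, 146.56]. Speed limits (degrees/s): [147.25, 147.25, 180, 180, 180, 180].

INTERFACE

Orientations are given as [roll, pitch, yaw] about the fixed x, y, z axes, in that order (R = Rz(yaw) Ry(pitch) Rx(roll)).
In Python, from cell import sensors, vision, order, robot gives the robot as it stands. The module is installed in compiled form; this text tells all that it offers.
- The arm moves only by the tool servo_tool, never from a script. Its argument "series" is a list of rows, each a list of 7 numbers: the shift along the tool's x, y, z in m, then the turn, a rotation vector about the tool's x, y, z in degrees, then the closure, from 0 (fully open) to 1 (shut). A call has 1 to 20 rows; each row is the pose to reach, as a shift and turn from the pose commanded when the call began, along the tool's axes at that moment; what a row does not reach only later rows make up. A row lasts 1/12 s, in which the tool goes at most 41.7 mm and 7.16 degrees, less where a joint would pass 70% of its speed; a pose out of reach is approached as far as the arm can. A call with a gripper value outside its range is refused whole. The fingers move at their own pace and stop on an object; "newtons" is the grip in N (left out, the last holds). Time passes only in rows, so rows that repeat a pose let the fingers close. It gives the time, the measured TCP pose, the force, the opening and the grip force at its end, in the units of the state.
- sensors.get_state(): the state, without advancing time (a new reading comes with each control period).
- vision.capture(name): name is "side" or "top"; returns a dict with "pixels" (480x640x3 uint8, blue, green, red), "fovy" (degrees; the focal length in pixels is half the picture's height over the tangent of half this angle, whatever the lens; pixels are square), "cx", "cy" (the principal point, pixels), "R" (3x3) and "t" (3): a world point X has camera coordinates R X + t. Camera axes: x right, y down, z forward; pixel columns grow to the right and rows downward; lengths in m; the calibration is good to about 2 mm. A picture is of the moment at which its call begins. There is no depth.
- order.finish_job(): hands the job in; it is judged then, once.
The state is a dict: "clock": time; "qpos": joint angles; "dq": joint speeds; "joint_torque": joint torques, N m; "position": TCP position; "tcp_rot": TCP orientation; "ft_force": force on the tool from outside, world axes, zero at the start; "moment": the same for the moment, N m; "grip_width": finger opening in m; "grasp_force": force on a finger pad.
Only numpy, scipy, OpenCV 4.12 (cv2) and the standard library are available. Lean on these libraries where they do the work, as an engineer would, in place of code of your own. Each camera call takes 0.05 s, during which the arm holds its last target. There are 200 camera calls.

## Working session

There is one attempt and no reset: what is moved stays moved. The work goes in short steps, Python scripts to look and compute and a tool call to move; the robot and the scene stay as the last step left them, time stands still between calls to the robot, and variables do not carry over. Pictures are saved under pics/ and viewed, at most 13 in all, crops included, and the job is handed in when it is done.

Besides the shell and the picture viewer there is one more tool, called after "Call:" as a command line: name --pt "numbers of a row" for each row, then --argument value for the rest. servo_tool: Moves the arm, as the interface text tells. Its arguments: {"type":"object","properties":{"series":{"type":"array","items":{"type":"array","items":{"type":"number"}}},"newtons":{"type":"number"}},"required":["series"]}

```bash
mkdir -p pics; python3 - <<'E'
from cell import sensors, vision, order, robot
import cv2, pickle
for n in("top","side"):
    c=vision.capture(n); cv2.imwrite(f"pics/{n}0.png",c["pixels"]); pickle.dump(c,open(f"pics/{n}0.pkl","wb"))
    print(n,c["fovy"],c["cx"],c["cy"],c["R"],c["t"])
print(sensors.get_state())
E
```

```text
top 51.907831890614204 321.7379881730526 239.3581237186791 [[-0.00306257 -0.99984692 -0.01722691]
 [-0.99786038  0.00418066 -0.06524708]
 [ 0.06530911  0.01699022 -0.99772043]] [0.11679243 0.57948288 1.33363572]
side 52.085350193966505 319.3516268031892 238.95527825202916 [[ 0.90070906 -0.43398939  0.01940091]
 [-0.31742659 -0.68796805 -0.65264103]
 [ 0.29658649  0.58168133 -0.75741883]] [-0.48337111  0.33366823  1.25928864]
{'clock': 0.1, 'qpos': array([ 6.94987169e+01,  1.83480302e+01,  8.97012422e+01, -1.60738803e-03,
        7.20426128e+01, -1.14421487e+00]), 'dq': array([ 0.05500209, -0.08452017, -0.20415865,  0.12742946,  0.04249151,
        0.09620117]), 'joint_torque': array([-2.64995615e-04, -4.13329518e+01, -2.32513404e+01,  7.28662871e-02,
        4.22063016e-02, -5.17885792e-05]), 'position': array([0.19041673, 0.54206804, 0.21319145]), 'tcp_rot': array([-1.79908103e+02, -3.06870000e-04,  1.60643428e+02]), 'ft_force': array([-0.36814998,  0.45885034, -0.93517344]), 'moment': array([-0.00592969,  0.02647278,  0.00144536]), 'grasp_force': 0.0, 'grip_width': 0.09146517459357506}
```

View pics/top0.png

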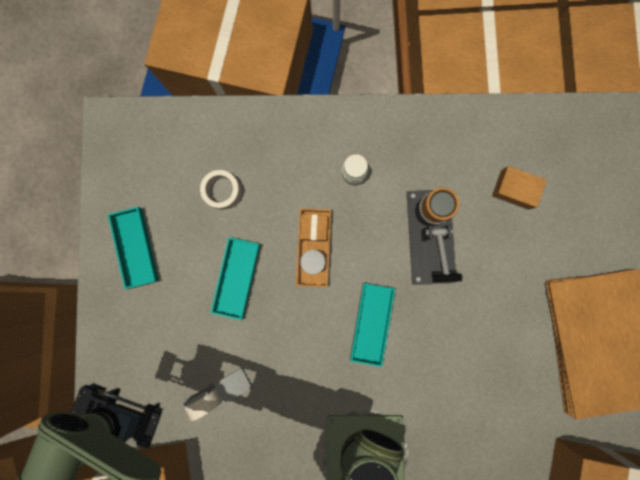

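View pics/side0.png

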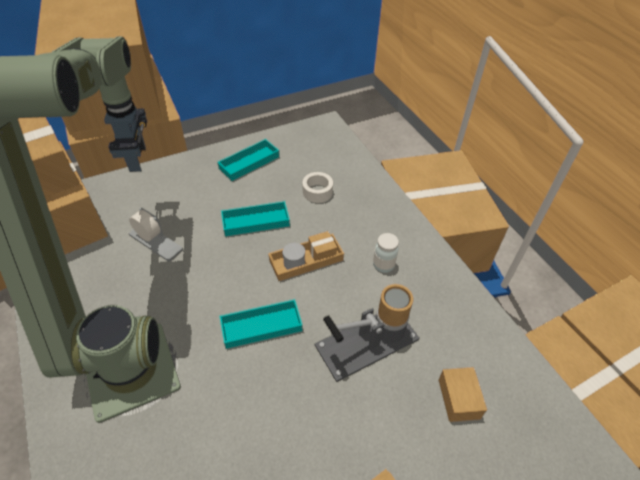

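The top view shows the carton at about (315,247) with the pack at (314,225) and the tin at (313,262). The core rim is at (440,205), the lever grip at (447,278), the jar at (355,168), the tape roll at (220,189) and the parcel at (520,187). The side view agrees: carton (306,256), core rim (397,292), grip (333,328). I'll zoom in for finer pixel positions.

```bash
cat > h.py <<'E'
import numpy as np, pickle
def K(c):
    f=240/np.tan(np.radians(c["fovy"])/2); return f,c["cx"],c["cy"]
def bp(c,u,v,z):
    f,cx,cy=K(c); d=c["R"].T@np.array([(u-cx)/f,(v-cy)/f,1]); o=-c["R"].T@c["t"]
    return o+d*(z-o[2])/d[2]
def pj(c,X):
    f,cx,cy=K(c); p=c["R"]@np.array(X)+c["t"]; return np.array([f*p[0]/p[2]+cx,f*p[1]/p[2]+cy])
def load(n): return pickle.load(open(f"pics/{n}.pkl","rb"))
E
python3 - <<'E'
from h import *; import cv2
c=load("top0");p=c["pixels"]
a=cv2.resize(p[180:300,285:385],None,fx=4,fy=5*0+4,interpolation=cv2.INTER_CUBIC)
b=cv2.resize(p[180:300,390:490],None,fx=4,fy=4,interpolation=cv2.INTER_CUBIC)
cv2.imwrite("pics/z0.png",np.hstack([a,b]))
print("cam",-c["R"].T@c["t"])
for n,u,v,z in[("carton",315,247.5,.035),("pack",314,225,.065),("tin",313.5,262,.065),("core",440.5,205,.17),("grip",447,278,.162),("jar",355,168,.11),("tape",220,189,.048),("parcel",520,185,.06)]: print(n,bp(c,u,v,z).round(3))
E
```

```text
cam [0.49150214 0.09169316 1.37041713]
carton [0.557 0.133 0.035]
pack [0.615 0.134 0.065]
tin [0.517 0.136 0.065]
core [ 0.653 -0.178  0.17 ]
grip [ 0.475 -0.192  0.162]
jar [0.758 0.027 0.11 ]
tape [0.716 0.39  0.048]
parcel [ 0.72  -0.415  0.06 ]
```

View pics/z0.png

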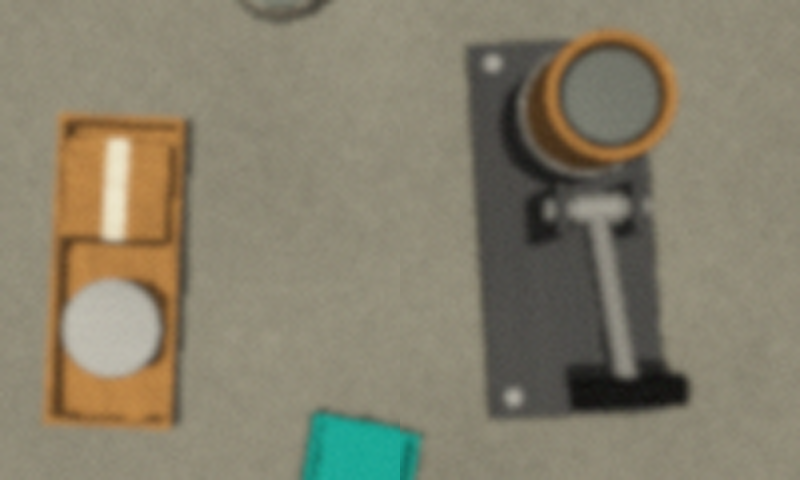

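The zoomed crop (4x) shows:
- **Carton rim corners:** (58,115), (188,120), (175,427), (45,422)
- **Pack top:** about (114,189)
- **Tin top:** (112,328)
- **Core rim centre:** (611,97)
- **Lever bar:** (570,390) to (688,388)
- **Base-plate left edge:** (468,47) to (488,417)

```bash
python3 - <<'E'
from h import *; 
c=load("top0")
L=lambda x,y,z:bp(c,285+x/4-.4,180+y/4-.4,z)
Rr=lambda x,y,z:bp(c,390+(x-400)/4-.4,180+y/4-.4,z)
yaw=lambda d:np.degrees(np.arctan2(d[1],d[0]))
q=[L(*p,.035) for p in((58,115),(188,120),(175,427),(45,422))]
C=sum(q)/4; d=(q[0]+q[1]-q[2]-q[3])/2; e=(q[0]+q[3]-q[1]-q[2])/2
print("carton",C.round(4),np.linalg.norm(d),yaw(d),np.linalg.norm(e),yaw(e)-90)
a=np.radians(yaw(d)); F=lambda P:(np.array([[np.cos(a),np.sin(a)],[-np.sin(a),np.cos(a)]])@(P-C)[:2]).round(4)
P=L(114,189,.065);T=L(112,328,.065)
print("pack",P,F(P),"tin",T,F(T))
l=Rr(468,47,.012)-Rr(488,417,.012)
print("stand yaw",yaw(l),np.linalg.norm(l))
rim=Rr(611,97,.17); g=Rr(629,390,.165); g1=Rr(570,390,.17);g2=Rr(688,388,.17)
print("rim",rim,"grip",g,"bar",np.linalg.norm(g1-g2),yaw(g1-g2)-90,"rim-grip",np.linalg.norm((rim-g)[:2]),yaw(rim-g))
s=load("side0")
y=np.radians(yaw(l)); ex=np.array([np.cos(y),np.sin(y),0])
pg=rim+ex*(-65-116.8)/1000; pg[2]=.162; print("pred grip",pg)
print("in side: rim",pj(s,rim),"grip",pj(s,pg),"tin",pj(s,T),"pack",pj(s,P),"carton",[pj(s,x).round(1) for x in q])
E
```

```text
carton [0.5578 0.1362 0.035 ] 0.2085755800635276 -2.537934862132609 0.08826474200269749 -2.4287404613447023
pack [0.61037557 0.1367905  0.065     ] [0.0525 0.0029] tin [0.51806378 0.13829156 0.065     ] [-0.0398  0.0003]
stand yaw 2.243192183789621 0.2555508920541132
rim [ 0.6557157  -0.18262011  0.17      ] grip [ 0.47732149 -0.19124709  0.165     ] bar 0.0710470769859242 0.8070342912279784 rim-grip 0.17860268220753747 2.768615367691045
pred grip [ 0.47405502 -0.18973596  0.162     ]
in side: rim [395.83393273 295.4590509 ] grip [331.60093175 326.50570323] tin [293.67383319 249.72232413] pack [322.1218925  240.08729032] carton [array([331.8, 232.2]), array([343.9, 252.6]), array([278.7, 273.7]), array([268.5, 252. ])]
```

```bash
python3 - <<'E'
from h import *; import cv2
p=load("side0")["pixels"]
a=cv2.resize(p[220:300,256:356],None,fx=4,fy=4,interpolation=cv2.INTER_CUBIC)
b=cv2.resize(p[275:375,316:416],None,fx=4,fy=4,interpolation=cv2.INTER_CUBIC)
a=cv2.copyMakeBorder(a,0,80,0,0,cv2.BORDER_CONSTANT)
cv2.imwrite("pics/z1.png",np.hstack([a,b]))
E
```

```text
(no output)
```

View pics/z1.png

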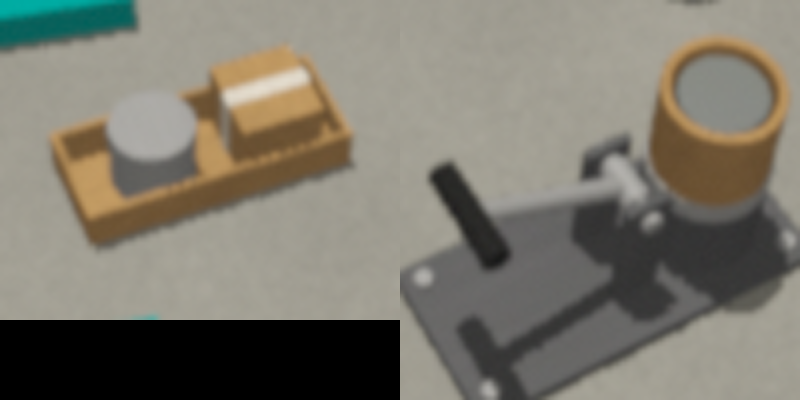

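The side crop shows the core rim centre at (396,297.5), the grip (332.9,328.6), the tin top (294,251.2) and the pack top (322.6,241.9). All sit about 1.5 px below the projection from the top view, so I'll fuse the two cameras.

```bash
python3 - <<'E'
from h import *; from scipy.optimize import least_squares as ls
t=load("top0");s=load("side0")
def fu(n,ut,us,z):
    r=ls(lambda x:np.r_[pj(t,[*x,z])-ut,pj(s,[*x,z])-us],[.5,0]); print(n,r.x.round(4),r.fun.round(1)); return r.x
z=lambda x,y:(285+x/4-.4,180+y/4-.4)
C=fu("carton",z(116.5,271),(306.2,253.7),.035);P=fu("pack",z(114,189),(322.6,241.9),.065);T=fu("tin",z(112,328),(294,251.2),.065)
R=fu("rim",z(611-400+420,97),(396,297.6),.17);G=fu("grip",z(649,390),(332.9,328.6),.164)
a=np.radians(-2.5); M=np.array([[np.cos(a),np.sin(a)],[-np.sin(a),np.cos(a)]])
print(M@(P-C),M@(T-C))
# tool-frame rotation now
from scipy.spatial.transform import Rotation as Ro
from cell import sensors
st=sensors.get_state(); print(st["position"],Ro.from_euler("xyz",st["tcp_rot"],degrees=True).as_matrix().round(3),st["clock"])
E
```

```text
carton [0.5567 0.1346] [ 0.6  0.2 -0.1 -0.9]
pack [0.61   0.1345] [ 0.9  0.1 -0.3 -1.2]
tin [0.5177 0.1364] [ 0.7  0.1 -0.2 -1. ]
rim [ 0.6547 -0.185 ] [ 1.   0.4 -0.  -1.3]
grip [ 0.4757 -0.194 ] [ 1.   0.7  0.2 -1.4]
[0.05326721 0.0022378 ] [-0.03901614  0.00016027]
[0.19041673 0.54206804 0.21319145] [[-0.943  0.331 -0.001]
 [ 0.331  0.943 -0.002]
 [ 0.    -0.002 -1.   ]] 0.1
```

```bash
cat > go.py <<'E'
import sys; from h import *; from cell import sensors; from scipy.spatial.transform import Rotation as Ro
# usage: go.py yaw x y z [x y z ...] : tool-frame shifts from the present pose
st=sensors.get_state(); R=Ro.from_euler("xyz",st["tcp_rot"],degrees=True); v=list(map(float,sys.argv[1:]))
T=Ro.from_euler("xyz",[180,0,v[0]],degrees=True)
print(round(st["clock"],2),st["position"].round(4),st["tcp_rot"].round(1),"f",st["ft_force"].round(1),"w",round(st["grip_width"],4),st["grasp_force"])
print("turn",(R.inv()*T).as_rotvec(degrees=True).round(2))
for i in range(1,len(v),3): print(v[i:i+3],R.inv().apply(np.array(v[i:i+3])-st["position"]).round(4))
E
python3 go.py 177.5 .5177 .1362 .13 .5177 .1362 .046
```

```text
0.1 [0.1904 0.5421 0.2132] [-179.9   -0.   160.6] f [-0.4  0.5 -0.9] w 0.0915 0.0
turn [-9.000e-02 -1.000e-02 -1.686e+01]
[0.5177, 0.1362, 0.13] [-0.4433 -0.2743  0.0836]
[0.5177, 0.1362, 0.046] [-0.4433 -0.2742  0.1676]
```

Call:
servo_tool --pt "-0.443 -0.274 0.083 0 0 -16.9 0" --pt "-0.443 -0.274 0.083 0 0 -16.9 0" --pt "-0.443 -0.274 0.083 0 0 -16.9 0" --pt "-0.443 -0.274 0.083 0 0 -16.9 0" --pt "-0.443 -0.274 0.083 0 0 -16.9 0" --pt "-0.443 -0.274 0.083 0 0 -16.9 0" --pt "-0.443 -0.274 0.083 0 0 -16.9 0" --pt "-0.443 -0.274 0.083 0 0 -16.9 0" --pt "-0.443 -0.274 0.083 0 0 -16.9 0" --pt "-0.443 -0.274 0.083 0 0 -16.9 0" --pt "-0.443 -0.274 0.083 0 0 -16.9 0" --pt "-0.443 -0.274 0.083 0 0 -16.9 0" --pt "-0.443 -0.274 0.083 0 0 -16.9 0" --pt "-0.443 -0.274 0.083 0 0 -16.9 0" --pt "-0.443 -0.274 0.083 0 0 -16.9 0" --pt "-0.443 -0.274 0.083 0 0 -16.9 0" --pt "-0.443 -0.274 0.083 0 0 -16.9 0" --newtons 10

```text
clock: 1.52
position: [0.5169, 0.1381, 0.131]
tcp_rot: [180.0, -0.0, 177.6]
ft_force: [0.2, 0.5, -0.5]
grip_width: 0.091
grasp_force: 0.0
```

Call:
servo_tool --pt "0 -0.001 0.03 0 0 0 0" --pt "0 -0.001 0.06 0 0 0 0" --pt "0 -0.001 0.084 0 0 0 0" --pt "0 -0.001 0.084 0 0 0 0" --pt "0 -0.001 0.084 0 0 0 0.5" --pt "0 -0.001 0.084 0 0 0 0.5" --pt "0 -0.001 0.084 0 0 0 0.5" --pt "0 -0.001 0.084 0 0 0 0.5" --pt "0 -0.001 0.084 0 0 0 0.5" --pt "0 -0.001 0.084 0 0 0 0.5" --newtons 8

```text
clock: 2.35
position: [0.5189, 0.137, 0.0486]
tcp_rot: [179.9, 0.2, 177.5]
ft_force: [0.2, 1.4, 7.1]
grip_width: 0.0658
grasp_force: 8.0
```

Call:
servo_tool --pt "0 0 0 0 0 0 0.1" --pt "0 0 -0.004 0 0 0 0.1" --pt "0 0 -0.004 0 0 0 0.1" --pt "0 0 -0.004 0 0 0 0.1" --newtons 8

```text
clock: 2.68
position: [0.5177, 0.136, 0.0511]
tcp_rot: [-180.0, 0.0, 177.5]
ft_force: [1.2, 0.2, 0.1]
grip_width: 0.0823
grasp_force: 0.0
```

Call:
servo_tool --pt "0 0 0 0 0 0 0.5" --pt "0 0 0 0 0 0 0.5" --pt "0 0 0 0 0 0 0.5" --pt "0 0 0 0 0 0 0.5" --newtons 8

```text
clock: 3.02
position: [0.5176, 0.1363, 0.0508]
tcp_rot: [180.0, -0.0, 177.5]
ft_force: [0.7, 0.6, -0.5]
grip_width: 0.0659
grasp_force: 8.0
```

Call:
servo_tool --pt "0.006 0 0 0 0 0 0.5" --pt "0.012 0 0 0 0 0 0.5" --pt "0.018 0 0 0 0 0 0.5" --pt "0.024 0 0 0 0 0 0.5" --pt "0.028 0 0 0 0 0 0.5" --pt "0.03 0 0 0 0 0 0.5" --pt "0.031 0 0 0 0 0 0.5" --pt "0.031 0 0 0 0 0 0.5"

```text
clock: 3.68
position: [0.4892, 0.1375, 0.0532]
tcp_rot: [180.0, 0.4, 177.6]
ft_force: [2.6, -2.8, 9.6]
grip_width: 0.0658
grasp_force: 8.0
```

Call:
servo_tool --pt "0.001 0 0 0 0 0 0.3" --pt "0 0 0 0 0 0 0" --pt "0 0 0 0 0 0 0" --pt "-0.02 0 -0.04 0 0 0 0" --pt "-0.05 0 -0.06 0 0 0 0" --pt "-0.08 0 -0.06 0 0 0 0" --pt "-0.115 0 -0.06 0 0 0 0" --pt "-0.122 0.0 -0.06 0 0 0 0"

```text
clock: 4.35
position: [0.6133, 0.1322, 0.1109]
tcp_rot: [180.0, 0.3, 177.5]
ft_force: [0.5, 1.1, 0.3]
grip_width: 0.0912
grasp_force: 0.0
```

```bash
python3 - <<'E'
from h import *; import cv2; from cell import vision
c=vision.capture("side"); pickle.dump(c,open("pics/side1.pkl","wb"))
p=c["pixels"]; t=vision.capture("top")["pixels"]
b=[cv2.resize(x,(400,400),interpolation=cv2.INTER_CUBIC) for x in(p[215:295,256:336],t[195:295,265:365])]
cv2.imwrite("pics/z2.png",np.hstack(b))
E
python3 go.py 177.5 .610 .1347 .12 .610 .1347 .053
```

```text
4.45 [0.609  0.1321 0.1097] [-1.800e+02 -1.000e-01  1.775e+02] f [-0.8  0.7 -1.2] w 0.0909 0.0
turn [-0.01 -0.1   0.  ]
[0.61, 0.1347, 0.12] [-0.0008  0.0027 -0.0103]
[0.61, 0.1347, 0.053] [-0.001   0.0027  0.0567]
```

View pics/z2.png

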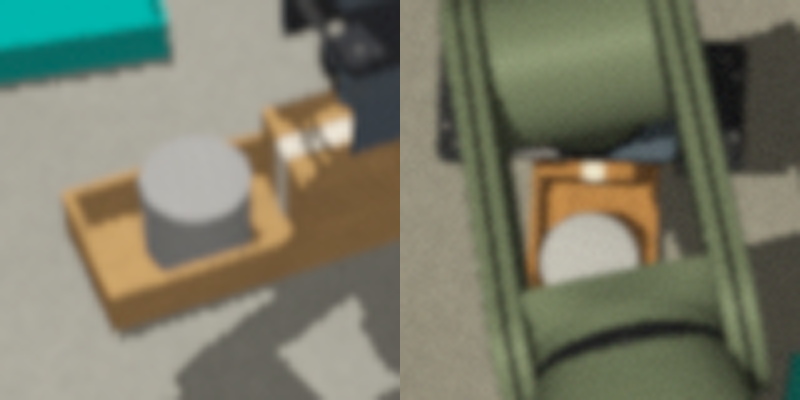

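The side crop puts the tin at (295,251), essentially where it started. It must have come back with the fingers when I released it too quickly. I'll slide the pack next and release it slowly, then push the tin from inside the widened gap.

Call:
servo_tool --pt "-0.001 0.003 0.02 0 0 0 0" --pt "-0.001 0.003 0.04 0 0 0 0" --pt "-0.001 0.003 0.055 0 0 0 0" --pt "-0.001 0.003 0.057 0 0 0 0" --pt "-0.001 0.003 0.057 0 0 0 0.5" --pt "-0.001 0.003 0.057 0 0 0 0.5" --pt "-0.001 0.003 0.057 0 0 0 0.5" --pt "-0.001 0.003 0.057 0 0 0 0.5" --newtons 6

```text
clock: 5.12
position: [0.6102, 0.1354, 0.0553]
tcp_rot: [180.0, 0.1, 177.5]
ft_force: [-1.2, 0.4, 1.6]
grip_width: 0.0704
grasp_force: 6.0
```

Call:
servo_tool --pt "-0.004 0 0 0 0 0 0.5" --pt "-0.008 0 0 0 0 0 0.5" --pt "-0.012 0 0 0 0 0 0.5" --pt "-0.015 0 0 0 0 0 0.5" --pt "-0.015 0 0 0 0 0 0.5"

```text
clock: 5.53
position: [0.6249, 0.1346, 0.0553]
tcp_rot: [180.0, 0.0, 177.5]
ft_force: [-2.9, 0.4, 5.2]
grip_width: 0.07
grasp_force: 6.0
```

Call:
servo_tool --pt "0 0 0 0 0 0 0" --pt "0 0 0 0 0 0 0" --pt "0 0 0 0 0 0 0" --pt "0 0 0 0 0 0 0"

```text
clock: 5.87
position: [0.6248, 0.1346, 0.0539]
tcp_rot: [180.0, 0.0, 177.5]
ft_force: [-0.9, 0.4, -0.5]
grip_width: 0.0902
grasp_force: 0.0
```

Now I'll rise and back away to get a clear look.

Call:
servo_tool --pt "0 0 -0.02 0 0 0 0" --pt "0 0 -0.05 0 0 0 0" --pt "0 0 -0.08 0 0 0 0" --pt "0 0.04 -0.1 0 0 0 0.5" --pt "0 0.08 -0.1 0 0 0 1" --pt "0 0.12 -0.1 0 0 0 1" --pt "0 0.16 -0.1 0 0 0 1" --pt "0 0.16 -0.1 0 0 0 1"

```text
clock: 6.53
position: [0.6312, 0.302, 0.1536]
tcp_rot: [179.7, 0.1, 177.9]
ft_force: [-0.4, -1.1, 0.3]
grip_width: 0.0608
grasp_force: 0.0
```

```bash
python3 - <<'E'
from h import *; import cv2; from cell import vision
c=[vision.capture(n) for n in("side","top")]; pickle.dump(c,open("pics/c3.pkl","wb"))
p,t=[x["pixels"] for x in c]
b=[cv2.resize(x,(400,480),interpolation=cv2.INTER_CUBIC) for x in(p[210:306,264:344],t[200:296,275:355])]
cv2.imwrite("pics/z3.png",np.hstack(b))
E
```

```text
(no output)
```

View pics/z3.png

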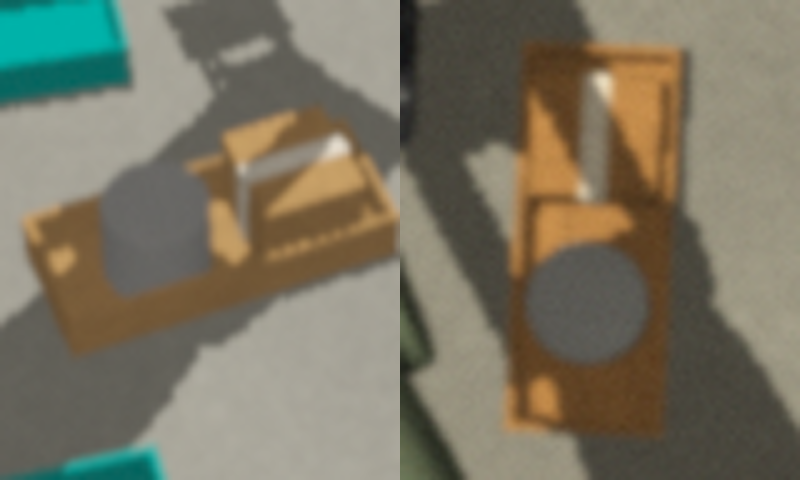

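The top crop shows the tin at (312.4,260.6) and the pack band at rows 214.4–240.4, so neither has moved. With a light grip the pads simply slid along them. I'll redo both slides with a firmer grip, a full release and a straight rise.

```bash
python3 go.py 177.5 .610 .1347 .12 .610 .1347 .048
```

```text
6.63 [0.6311 0.296  0.1533] [-180.    -0.   177.7] f [-0.8 -0.3 -0. ] w 0.0528 0.0
turn [-0.04 -0.03  0.22]
[0.61, 0.1347, 0.12] [ 0.0147 -0.162   0.0334]
[0.61, 0.1347, 0.048] [ 0.0146 -0.1619  0.1054]
```

Call:
servo_tool --pt "0.004 -0.04 0 0 0 0 0" --pt "0.008 -0.08 0 0 0 0 0" --pt "0.012 -0.12 0 0 0 0 0" --pt "0.015 -0.162 0 0 0 0 0" --pt "0.015 -0.162 0.04 0 0 0 0" --pt "0.015 -0.162 0.08 0 0 0 0" --pt "0.015 -0.162 0.1 0 0 0 0" --pt "0.015 -0.162 0.103 0 0 0 0" --pt "0.015 -0.162 0.103 0 0 0 0"

```text
clock: 7.38
position: [0.6087, 0.1318, 0.0499]
tcp_rot: [-179.9, -0.2, 177.5]
ft_force: [0.7, -0.6, 0.1]
grip_width: 0.0911
grasp_force: 0.0
```

Call:
servo_tool --pt "0 0 0 0 0 0 0.6" --pt "0 0 0 0 0 0 0.6" --pt "0 0 0 0 0 0 0.6" --pt "0 0 0 0 0 0 0.6" --pt "0 0 0 0 0 0 0.6" --newtons 25

```text
clock: 7.8
position: [0.6109, 0.134, 0.0528]
tcp_rot: [179.9, 0.2, 177.5]
ft_force: [-0.2, 1.5, 6.4]
grip_width: 0.0702
grasp_force: 25.0
```

Call:
servo_tool --pt "0 0 -0.003 0 0 0 0.6" --pt "-0.004 0 -0.003 0 0 0 0.6" --pt "-0.008 0 -0.003 0 0 0 0.6" --pt "-0.011 0 -0.003 0 0 0 0.6" --pt "-0.014 0 -0.003 0 0 0 0.6" --pt "-0.015 0 -0.003 0 0 0 0.6" --pt "-0.015 0 -0.003 0 0 0 0.6"

```text
clock: 8.38
position: [0.6249, 0.1325, 0.0536]
tcp_rot: [-180.0, -0.0, 177.5]
ft_force: [-0.2, 0.0, -1.2]
grip_width: 0.0697
grasp_force: 25.0
```

```bash
python3 - <<'E'
from h import *; import cv2; from cell import vision
c=vision.capture("side")
cv2.imwrite("pics/z4.png",cv2.resize(c["pixels"][200:296,256:376],None,fx=5,fy=5,interpolation=cv2.INTER_CUBIC))
E
```

```text
(no output)
```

View pics/z4.png

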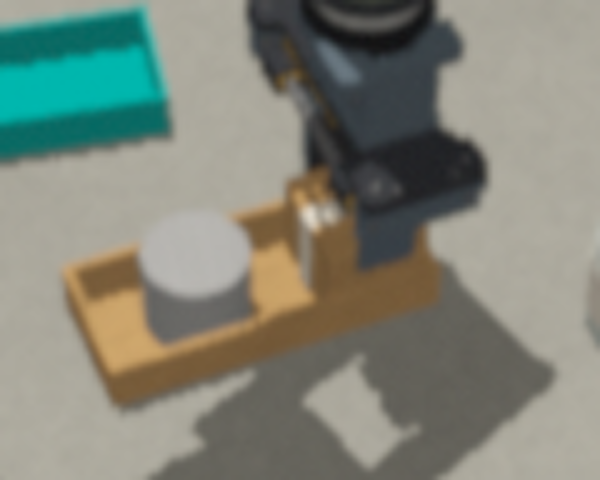

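The pack has now moved about 15 mm: its near corner is at (318,258), against about 313 before. I'll nudge it 1 mm more, release, rise and go to the tin.

Call:
servo_tool --pt "-0.001 0 0 0 0 0 0.6" --pt "-0.001 0 0 0 0 0 0.0" --pt "-0.001 0 0 0 0 0 0" --pt "-0.001 0 0 0 0 0 0" --pt "-0.001 0 0 0 0 0 0" --pt "-0.001 0 -0.03 0 0 0 0" --pt "-0.001 0 -0.06 0 0 0 0" --pt "0.04 0 -0.06 0 0 0 0" --pt "0.08 0.0 -0.06 0 0 0 0" --pt "0.104 0.004 -0.06 0 0 0 0" --pt "0.104 0.004 -0.06 0 0 0 0" --pt "0.104 0.004 -0.06 0 0 0 0"

```text
clock: 9.43
position: [0.5202, 0.1413, 0.1147]
tcp_rot: [180.0, 0.1, 177.6]
ft_force: [1.1, -0.3, 1.1]
grip_width: 0.091
grasp_force: 0.0
```

```bash
python3 go.py 177.5 .5205 .136 .05 
```

```text
9.43 [0.5202 0.1413 0.1147] [1.800e+02 1.000e-01 1.776e+02] f [ 1.1 -0.3  1.1] w 0.091 0.0
turn [0.02 0.07 0.1 ]
[0.5205, 0.136, 0.05] [-0.0004 -0.0053  0.0647]
```

Call:
servo_tool --pt "0 -0.005 0.03 0 0 0 0" --pt "0 -0.005 0.06 0 0 0 0" --pt "0 -0.005 0.064 0 0 0 0" --pt "0 -0.005 0.064 0 0 0 0" --pt "0 -0.005 0.064 0 0 0 0.6" --pt "0 -0.005 0.064 0 0 0 0.6" --pt "0 -0.005 0.064 0 0 0 0.6" --pt "0 -0.005 0.064 0 0 0 0.6" --pt "0 -0.005 0.064 0 0 0 0.6" --newtons 20

```text
clock: 10.18
position: [0.522, 0.1369, 0.0513]
tcp_rot: [179.9, 0.2, 177.5]
ft_force: [0.8, 2.7, 3.2]
grip_width: 0.0648
grasp_force: 20.0
```

Call:
servo_tool --pt "0 0 -0.002 0 0 0 0.6" --pt "0.005 0 -0.002 0 0 0 0.6" --pt "0.01 0 -0.002 0 0 0 0.6" --pt "0.015 0 -0.002 0 0 0 0.6" --pt "0.02 0 -0.002 0 0 0 0.6" --pt "0.025 0 -0.002 0 0 0 0.6" --pt "0.029 0 -0.002 0 0 0 0.6" --pt "0.031 0 -0.002 0 0 0 0.6" --pt "0.031 0 -0.002 0 0 0 0.6"

```text
clock: 10.93
position: [0.4895, 0.1374, 0.0521]
tcp_rot: [180.0, 0.0, 177.6]
ft_force: [0.2, 0.6, -1.7]
grip_width: 0.0649
grasp_force: 20.0
```

Call:
servo_tool --pt "0.001 0 0 0 0 0 0.6" --pt "0.001 0 0 0 0 0 0.6" --pt "0.001 0 0 0 0 0 0" --pt "0.001 0 0 0 0 0 0" --pt "0.001 0 0 0 0 0 0" --pt "0.001 0 0 0 0 0 0" --pt "0.001 0 -0.03 0 0 0 0" --pt "0.001 0 -0.06 0 0 0 0" --pt "0.001 0 -0.1 0 0 0 0.5" --pt "0.001 -0.04 -0.14 0 0 -4.9 1" --pt "0.001 -0.08 -0.17 0 0 -4.9 1" --pt "0.003 -0.12 -0.17 0 0 -4.9 1" --pt "0.005 -0.16 -0.17 0 0 -4.9 1" --pt "0.005 -0.2 -0.17 0 0 -4.9 1" --pt "0.005 -0.24 -0.17 0 0 -4.9 1" --pt "0.005 -0.28 -0.17 0 0 -4.9 1" --pt "0.005 -0.33 -0.17 0 0 -4.9 1" --pt "0.005 -0.33 -0.17 0 0 -4.9 1" --pt "0.005 -0.33 -0.17 0 0 -4.9 1"

```text
clock: 12.52
position: [0.4703, -0.196, 0.2218]
tcp_rot: [-179.9, 0.0, -177.8]
ft_force: [0.9, -0.3, -0.4]
grip_width: 0.0209
grasp_force: 0.0
```

```bash
python3 - <<'E'
from h import *; import cv2; from cell import vision
c=[vision.capture(n) for n in("side","top")]; pickle.dump(c,open("pics/c5.pkl","wb"))
p,t=[x["pixels"] for x in c]
b=[cv2.resize(x,(400,480),interpolation=cv2.INTER_CUBIC) for x in(p[210:306,264:344],t[200:296,275:355])]
cv2.imwrite("pics/z5.png",np.hstack(b))
# lever arc about pivot: tip targets
rim=np.array([.6547,-.184]); y=np.radians(2.4); ex=np.array([np.cos(y),np.sin(y)]); pv=rim-.065*ex
for th in(0,.2,.4,.6,.75,.85):
    b=np.arcsin(57/130)-th; g=pv-ex*(.130*np.cos(b)+.004); print(th,g.round(4),round(.105+.13*np.sin(b)+.010,4))
E
python3 go.py 182.4 .470 -.193 .172
```

```text
0 [ 0.469  -0.1918] 0.172
0.2 [ 0.46   -0.1922] 0.1477
0.4 [ 0.4561 -0.1923] 0.122
0.6 [ 0.4573 -0.1923] 0.0961
0.75 [ 0.4615 -0.1921] 0.0771
0.85 [ 0.4659 -0.1919] 0.0648
12.62 [ 0.4703 -0.1922  0.2217] [ 179.9   -0.  -177.7] f [-0.9  0.7  0.6] w 0.0129 0.0
turn [ 0.07 -0.02 -0.07]
[0.47, -0.193, 0.172] [ 0.0003 -0.0008  0.0497]
```

View pics/z5.png

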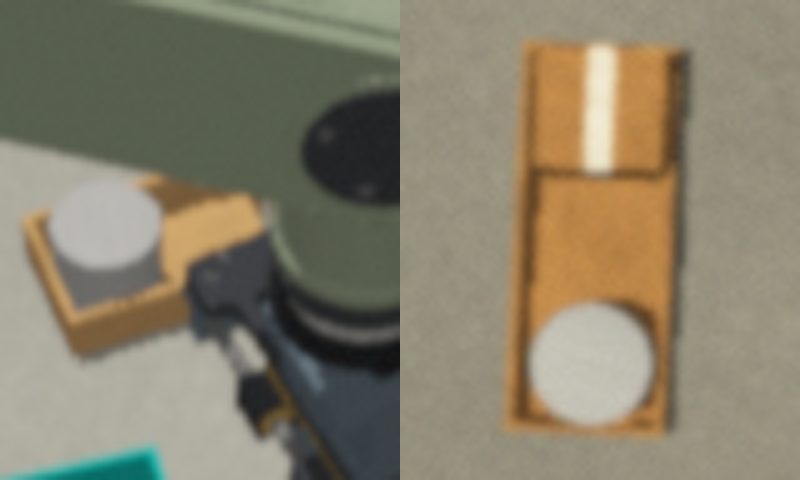

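The top crop shows the pack at the +x end (band rows 43–175) and the tin at the other end (centre (592,363)), with a gap of roughly 67–70 mm between them. Now the lever.

Call:
servo_tool --pt "0.001 0 0.03 0 0 0 1" --pt "0.001 0 0.045 0 0 0 1" --pt "0.003 0 0.055 0 0 0 1" --pt "0.007 0 0.065 0 0 0 1" --pt "0.01 0 0.075 0 0 0 1" --pt "0.012 0 0.085 0 0 0 1" --pt "0.0135 0 0.095 0 0 0 1" --pt "0.014 0 0.105 0 0 0 1" --pt "0.014 0 0.115 0 0 0 1" --pt "0.013 0 0.125 0 0 0 1" --pt "0.013 0 0.128 0 0 0 1"

```text
clock: 13.53
position: [0.4561, -0.1907, 0.0934]
tcp_rot: [179.9, -0.2, -177.4]
ft_force: [-4.7, -1.3, 6.0]
grip_width: 0.0005
grasp_force: 3.0
```

Call:
servo_tool --pt "-0.002 0 0.008 0 0 0 1" --pt "-0.004 0 0.016 0 0 0 1" --pt "-0.006 0 0.023 0 0 0 1" --pt "-0.008 0 0.029 0 0 0 1" --pt "-0.009 0 0.032 0 0 0 1" --pt "-0.009 0 0.034 0 0 0 1" --pt "-0.009 0 0.034 0 0 0 1"

```text
clock: 14.12
position: [0.465, -0.1906, 0.064]
tcp_rot: [180.0, -0.2, -177.4]
ft_force: [-13.6, 2.3, 33.3]
grip_width: 0.0003
grasp_force: 17.3
```

Call:
servo_tool --pt "-0.009 0 0.0 0 0 0 1" --pt "0 0 -0.03 0 0 0 0.5" --pt "0 0 -0.07 0 0 0 0" --pt "0 0 -0.11 0 0 0 0" --pt "0 0 -0.15 0 0 0 0" --pt "0 0 -0.19 0 0 0 0" --pt "0 0 -0.215 0 0 0 0" --pt "-0.04 0 -0.215 0 0 0 0" --pt "-0.08 0 -0.215 0 0 0 0" --pt "-0.08 0 -0.215 0 0 0 0"

```text
clock: 14.95
position: [0.5527, -0.1868, 0.2744]
tcp_rot: [180.0, 0.3, -177.3]
ft_force: [0.1, 0.5, -0.6]
grip_width: 0.058
grasp_force: 0.0
```

```bash
python3 - <<'E'
from h import *; import cv2; from cell import vision
c=[vision.capture(n) for n in("side","top")]; pickle.dump(c,open("pics/c6.pkl","wb"))
p,t=[x["pixels"] for x in c]
b=[cv2.resize(x,(400,500),interpolation=cv2.INTER_CUBIC) for x in(p[250:375,326:426],t[165:290,395:495])]
cv2.imwrite("pics/z6.png",np.hstack(b))
print("pred top centre",pj(c[0],[.6547,-.184,.23]),pj(c[1],[.6547,-.184,.23]))
E
python3 go.py 180 .6547 -.184 .28 .6547 -.184 .194
```

```text
pred top centre [399.22635941 281.82889752] [448.82252893 200.73559395]
15.05 [ 0.5473 -0.187   0.274 ] [ 1.799e+02 -1.000e-01 -1.774e+02] f [0.3 0.7 0.4] w 0.0657 0.0
turn [ 0.07 -0.09  2.61]
[0.6547, -0.184, 0.28] [-0.1074 -0.0018 -0.0062]
[0.6547, -0.184, 0.194] [-0.1075 -0.002   0.0798]
```

View pics/z6.png

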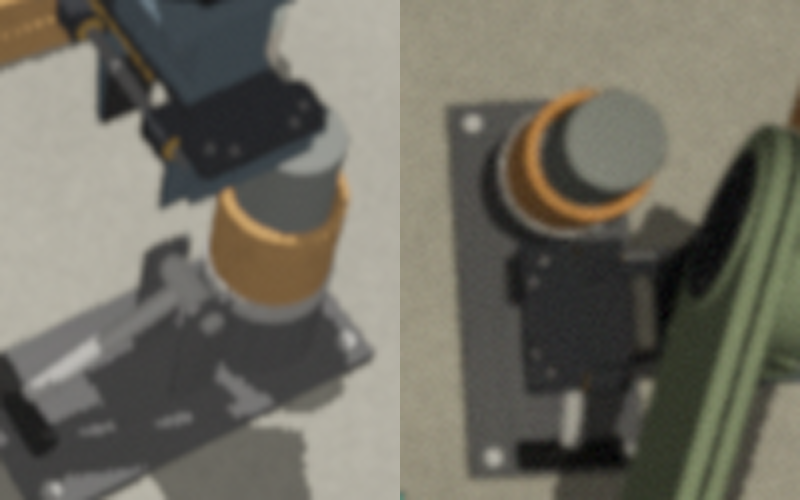

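The plug stands out of the core, with its top centre at (448.6,199.6) in the top view, which matches the prediction. Now I'll grasp it.

Call:
servo_tool --pt "-0.04 -0.001 -0.005 0 0 0 0" --pt "-0.08 -0.002 -0.005 0 0 0 0" --pt "-0.1085 -0.002 -0.005 0 0 0 0" --pt "-0.1085 -0.002 -0.005 0 0 0 0" --pt "-0.1085 -0.002 0.0 0 0 0 0" --pt "-0.1085 -0.002 0.025 0 0 0 0" --pt "-0.1085 -0.002 0.05 0 0 0 0" --pt "-0.1085 -0.002 0.07 0 0 0 0" --pt "-0.1085 -0.002 0.079 0 0 0 0" --pt "-0.1085 -0.002 0.079 0 0 0 0"

```text
clock: 15.88
position: [0.6521, -0.1857, 0.194]
tcp_rot: [179.9, -0.3, -177.6]
ft_force: [0.0, -0.1, 0.2]
grip_width: 0.0913
grasp_force: 0.0
```

Call:
servo_tool --pt "0 0 0 0 0 0 0.6" --pt "0 0 0 0 0 0 0.6" --pt "0 0 0 0 0 0 0.6" --pt "0 0 0 0 0 0 0.6" --pt "0 0 0 0 0 0 0.6" --pt "0 0 0 0 0 0 0.6" --newtons 20

```text
clock: 16.38
position: [0.6553, -0.1859, 0.1969]
tcp_rot: [180.0, 0.1, -177.6]
ft_force: [-0.8, 1.0, 2.8]
grip_width: 0.0598
grasp_force: 20.0
```

Call:
servo_tool --pt "0 0 -0.006 0 0 0 0.6" --pt "0 0 -0.015 0 0 0 0.6" --pt "0 0 -0.03 0 0 0 0.6" --pt "0 0 -0.045 0 0 0 0.6" --pt "0 0 -0.06 0 0 0 0.6" --pt "0 0 -0.075 0 0 0 0.6" --pt "0 0 -0.09 0 0 0 0.6" --pt "0 0 -0.1 0 0 0 0.6" --pt "0 0 -0.1 0 0 0 0.6"

```text
clock: 17.13
position: [0.656, -0.1866, 0.299]
tcp_rot: [-179.9, 0.3, -177.6]
ft_force: [-0.3, -0.3, -1.4]
grip_width: 0.0596
grasp_force: 20.0
```

```bash
python3 - <<'E'
from h import *
import cv2
from cell import vision
t=load("c5")[1]
# gap in carton from crop 5x offset (275,200); fusion bias: subtract observed top residual
z=lambda x,y:(275+(x-400)/5-.4,200+y/5-.4)
C=np.array([.5567,.1346]); a=np.radians(-2.5); M=np.array([[np.cos(a),np.sin(a)],[-np.sin(a),np.cos(a)]])
C2=bp(t,*z(596,240),.035)[:2]
for n,p,h in(("pack-edge",(600,175),.065),("pack c",(600,109),.065),("tin",(592,363),.065)):
    P=bp(t,*z(*p),h)[:2]; print(n,P.round(4),(M@(P-C2)*1e3).round(1))
print("C2",C2)
s=vision.capture("side"); cv2.imwrite("pics/side7.png",s["pixels"])
E
python3 go.py 177.5 .5565 .1348 .2
```

```text
pack-edge [0.5897 0.1328] [33.2 -1.7]
pack c [0.6249 0.1328] [68.4 -0.3]
tin [0.4901 0.1373] [-66.5  -1.7]
C2 [0.55660444 0.13603587]
17.18 [ 0.6555 -0.1864  0.2973] [-1.799e+02  1.000e-01 -1.776e+02] f [ 0.1  0.8 -1.2] w 0.0598 19.99787494452903
turn [-0.05  0.14  4.95]
[0.5565, 0.1348, 0.2] [0.0854 0.3253 0.0967]
```

Call:
servo_tool --pt "0.006 0.02 0 0 0 1 0.6" --pt "0.015 0.055 0.005 0 0 2 0.6" --pt "0.024 0.09 0.015 0 0 3 0.6" --pt "0.034 0.125 0.03 0 0 4 0.6" --pt "0.043 0.16 0.045 0 0 4.95 0.6" --pt "0.052 0.195 0.06 0 0 4.95 0.6" --pt "0.062 0.23 0.075 0 0 4.95 0.6" --pt "0.071 0.265 0.09 0 0 4.95 0.6" --pt "0.08 0.3 0.105 0 0 4.95 0.6" --pt "0.084 0.32 0.12 0 0 4.95 0.6" --pt "0.085 0.325 0.13 0 0 4.95 0.6" --pt "0.085 0.325 0.13 0 0 4.95 0.6" --pt "0.085 0.325 0.13 0 0 4.95 0.6"

```text
clock: 18.27
position: [0.5559, 0.1343, 0.1651]
tcp_rot: [-179.9, -0.1, 177.5]
ft_force: [0.4, -0.6, -2.2]
grip_width: 0.0597
grasp_force: 20.0
```

```bash
python3 - <<'E'
from h import *; import cv2; from cell import vision,sensors
c=[vision.capture(n) for n in("side","top")]; pickle.dump(c,open("pics/c8.pkl","wb"))
p,t=[x["pixels"] for x in c]
b=[cv2.resize(x,(400,500),interpolation=cv2.INTER_CUBIC) for x in(p[190:290,266:346],t[195:295,275:355])]
cv2.imwrite("pics/z8.png",np.hstack(b))
P=sensors.get_state()["position"]; z0=P[2]-.047
for dz in(0,.04): print(dz,[pj(c[0],[P[0]+dx,P[1],z0+dz]).round(1) for dx in(-.03,0,.03)])
E
python3 go.py 177.5 .557 .135 .08 .557 .135 .055
```

```text
0 [array([296.8, 237.7]), array([306.4, 234.4]), array([315.8, 231.1])]
0.04 [array([296.6, 228.3]), array([306.4, 225. ]), array([316. , 221.7])]
18.37 [0.5571 0.1337 0.1665] [-1.800e+02  1.000e-01  1.774e+02] f [ 0.3  0.6 -1.9] w 0.0598 19.997800791752525
turn [-0.01  0.08 -0.08]
[0.557, 0.135, 0.08] [0.0003 0.0013 0.0865]
[0.557, 0.135, 0.055] [0.0003 0.0013 0.1115]
```

View pics/z8.png

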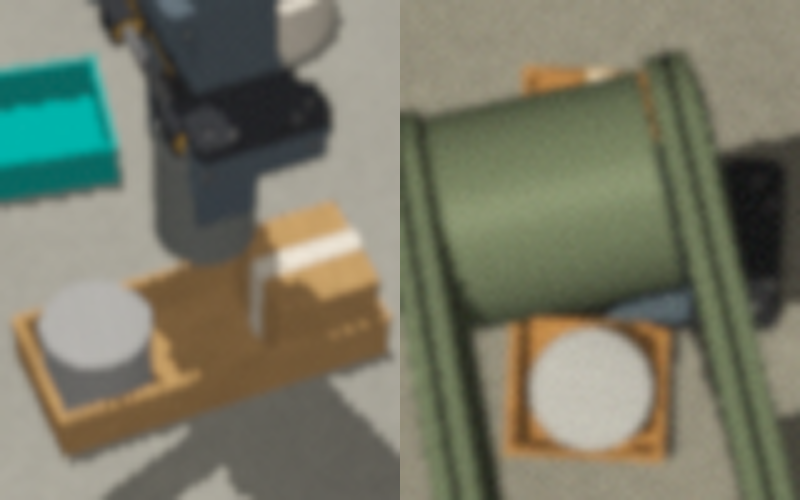

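In the side crop the held plug spans u≈296.6–316.0, so its centre is about 306.3 against a predicted 306.4. Its bottom edge is at row 242.6 against a predicted 242.4. It is centred and upright, so I'll lower it.

Call:
servo_tool --pt "0 0.001 0.015 0 0 0 0.6" --pt "0 0.001 0.03 0 0 0 0.6" --pt "0 0.001 0.045 0 0 0 0.6" --pt "0 0.001 0.055 0 0 0 0.6" --pt "0 0.001 0.065 0 0 0 0.6" --pt "0 0.001 0.075 0 0 0 0.6" --pt "0 0.001 0.085 0 0 0 0.6" --pt "0 0.001 0.095 0 0 0 0.6" --pt "0 0.001 0.103 0 0 0 0.6" --pt "0 0.001 0.109 0 0 0 0.6" --pt "0 0.001 0.11 0 0 0 0.6"

```text
clock: 19.28
position: [0.5556, 0.1358, 0.0546]
tcp_rot: [-180.0, -0.1, 177.5]
ft_force: [0.2, 0.1, -1.2]
grip_width: 0.0597
grasp_force: 20.0
```

Call:
servo_tool --pt "0 0 0.001 0 0 0 0.6" --pt "0 0 0.002 0 0 0 0.6" --pt "0 0 0.003 0 0 0 0.6" --pt "0 0 0.004 0 0 0 0.6" --pt "0 0 0.004 0 0 0 0.6"

```text
clock: 19.7
position: [0.5563, 0.1359, 0.0521]
tcp_rot: [180.0, 0.0, 177.5]
ft_force: [-0.5, -0.1, -1.3]
grip_width: 0.0599
grasp_force: 20.0
```

Call:
servo_tool --pt "0 0 0.001 0 0 0 0.6" --pt "0 0 0.002 0 0 0 0.6" --pt "0 0 0.003 0 0 0 0.6" --pt "0 0 0.003 0 0 0 0.6"

```text
clock: 20.03
position: [0.5565, 0.136, 0.0519]
tcp_rot: [180.0, 0.1, 177.5]
ft_force: [-5.6, -0.5, 14.9]
grip_width: 0.0596
grasp_force: 20.0
```

It touched at z=0.0519, right where the floor was expected. I'll ease off, release and rise straight up.

Call:
servo_tool --pt "0 0 -0.002 0 0 0 0.6" --pt "0 0 -0.002 0 0 0 0.6" --pt "0 0 -0.002 0 0 0 0.0" --pt "0 0 -0.002 0 0 0 0" --pt "0 0 -0.002 0 0 0 0" --pt "0 0 -0.002 0 0 0 0" --pt "0 0 -0.002 0 0 0 0" --pt "0 0 -0.02 0 0 0 0" --pt "0 0 -0.05 0 0 0 0" --pt "0 0 -0.09 0 0 0 0" --pt "0 0 -0.12 0 0 0 0" --pt "0 0.04 -0.15 0 0 0 0" --pt "0 0.08 -0.15 0 0 0 0" --pt "0 0.12 -0.15 0 0 0 0" --pt "0 0.16 -0.15 0 0 0 0" --pt "0 0.2 -0.15 0 0 0 0" --pt "0 0.2 -0.15 0 0 0 0"

```text
clock: 21.45
position: [0.5645, 0.343, 0.1981]
tcp_rot: [179.7, 0.0, 177.8]
ft_force: [0.6, 1.0, -0.9]
grip_width: 0.0912
grasp_force: 0.0
```

```bash
python3 - <<'E'
from h import *; import cv2; from cell import vision
c=[vision.capture(n) for n in("side","top")]
p,t=[x["pixels"] for x in c]
b=[cv2.resize(x,(400,500),interpolation=cv2.INTER_CUBIC) for x in(p[200:300,266:346],t[195:295,275:355])]
cv2.imwrite("pics/z9.png",np.hstack(b))
o=load("top0")["pixels"]; d=cv2.absdiff(o,t).max(2)
for n,(x,y) in dict(jar=(355,168),tape=(220,189),parcel=(520,187)).items(): print(n,d[y-25:y+25,x-28:x+28].mean())
E
```

```text
jar 10.4425
tape 19.34357142857143
parcel 10.081428571428571
```

View pics/z9.png

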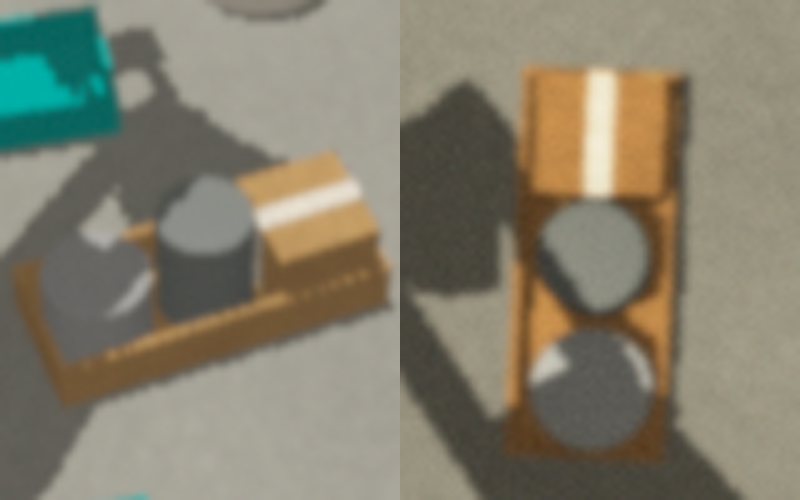

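The plug stands upright between the pack and the tin, with its top at (595,253) in the crop. All three are flat on the carton floor, so I'll hand in.

```bash
python3 -c "
from cell import order; print(order.finish_job())"
```

```text
the job is handed in; nothing more can be done
None
```

The job is handed in after about 21.5 s of the 56 s: the lever is fully down, and the final pictures show the plug upright in the carton between the slid box and tin. The hand-in call returned no verdict, and I did not measure the jar, tape roll or parcel at the end, though no move went near them.

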